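# Clear the trough's steel flap and lever it open

## Task

A call bell has been left standing on the heavy steel flap of the slide trough. Push the bell, upright and without picking it up, along the flap over its hinge until its whole foot stands on the fixed shelf behind the hinge; then press the long end of the lever down with the fingertips until the flap's lip is up by about 30 mm or more, and finish while still holding the lever down with the flap open. Raise the flap by the lever alone, grasp nothing, leave the lever in its saddle and do not disturb the small things standing about.

Things in the scene. Friction and masses are not known exactly. Their poses are not given: they have to be found in the camera images.
- station: Grey metal slide trough with lever stand, fixed on the bench. Origin on the bench (z = 0), z up. In its frame (mm): flap from y = 10 (lip) to 133 (hinge), top z = 75.5; fixed shelf from y = 138 to 279, top z = 75, ending in a rim 12 high; both x = -65 to 65, no side rims; lever saddle (two notched cheeks, top z = 92) at y = -40; lever along x = 0, long end to -y, rubber stop under it 100 from the pivot.
- shelf_center (a point): Point on the top of the fixed shelf, 70 mm behind the shelf's hinge-side edge, in the middle of its width; a bell standing here is wholly on the shelf.
- flap_hinge (a joint): Opening angle of the heavy steel flap (1.3 kg, 123 mm from lip to hinge, 10 mm thick): 0 shut and level, grows as the lip rises; it falls shut by itself. A lip 30 mm up is 0.24 rad; with the lever on its stop it is about 0.315 rad.
- flap: The steel flap plate itself, 130 x 123 x 10 mm. Origin on the hinge axis, y from the lip towards the hinge; the plate lies at y = -125 to -2 mm.
- flap_lip (a point): Middle of the upper edge of the flap's free lip, the edge nearest the lever.
- lever: Loose lever, 0.22 kg; its cross pin rests in the saddle's open notches. Origin on the pin's axis, 78 mm above the bench; frame parallel to the station's at rest, turns about x. Long arm (to -y) 186 mm, ends in a black paddle and slopes up 20 degrees at rest, down about 19 when fully pressed; short arm 66 mm, steel toe under the flap's lip. Takes about 2 to 5 N at the paddle; let go, it comes back.
- lever_pad (a point): Middle of the upper face of the black paddle (34 mm wide, 48 mm long) at the lever's long end, where it is pressed; 165 mm from the pivot. About 141 mm above the bench at rest, about 30 mm when the lever is on its stop; over the stroke it moves down in an arc about the pivot.
- bell: Steel call bell: shiny dome on a round black-edged foot, a small plunger on top; 57 mm tall overall, 0.21 kg. Foot 84 mm across and 12 mm high, the dome above it about 74 mm across at its base. Origin at the middle of its underside, z up. Stands on the flap at the start.
- coverslips: Small clear coverslip box, 28 x 28 x 25 mm, a bystander on the bench. Origin at the middle of its underside.
- dropper: Brown dropper bottle, 38 mm across, 116 mm tall, a bystander on the bench behind the lever. Origin at the middle of its underside.
- spare_cap: White screw cap lying open side up, 61 mm across, 16 mm high, a bystander on the bench. Origin at the middle of its underside.
There are look-alikes about, which are no part of the job. What is meant by the bell is not orange, and is the larger of those in its own colour.

How it is judged:
By the outcome, as a careful person would: the job done as asked, in the order asked, and still so for the second after the job is handed in, while the arm keeps its last pose, push and grip.
It also fails if it takes over 45 s, if anything falls off the work surface, if the arm or the gripper's body presses on something with over 40 N, if the wrist force passes 120 N, or if a joint passes its speed limit or range.

## Robot

A 7-joint arm with a two-finger parallel gripper is mounted at the origin on a cart in front of the work surface, level with it; the furniture and walls round the work are solid. World frame = base frame: x ahead of the robot, y to its left, z up, the work surface at z = 0. Lengths are in m, angles in rad, forces in N, time in s.
With the tool pointing down it reaches from about 0.425 to 0.825 m from the base axis. Payload 3.6 kg.
Tool frame: the origin (TCP) lies between the finger pads; the fingertips stand 22 mm ahead of it and the grasp point (between the pads) lies 3 mm ahead of it; z points along the fingers, y is the direction in which the jaws open and shut (so a half turn about z gives the same grasp; the last joint's range is limited). The gripper opens to 93 mm and grips with 3 to 60 N. Pads are 15 mm wide; open, the fingers measure 128 mm over their backs; the gripper's body (75 mm by 188 mm) begins 65 mm behind the grasp point.
Start: joints at [-1.177, 0.615, -0.013, 1.423, 0.008, 1.103, -0.04], TCP at [0.265, 0.594, 0.241] pointing down, gripper open.
Joint ranges: [-3.12, 3.12], [-0.3, 2.06], [-1.34, 1.32], [0.26, 2.42], [-1.36, 4.5], [0.01, 1.98], [-2.84, 2.84]. Speed limits (rad/s): [2.79, 2.79, 3.14, 3.14, 3.14, 3.14, 3.14].

## Interface

Orientations are given as a rotation vector (axis times angle).
In Python, from bench import env gives the robot as it stands.
- The arm moves only by the tool jog_arm, never from a script. Its argument "increments" is a list of rows, each a list of 6 numbers: the shift along the tool's x, y, z in m, then the turn, a rotation vector about the tool's x, y, z in degrees. A call has 1 to 20 rows; each row shifts and turns the pose as measured when the row begins, along the tool's axes as they then stand; what a row does not reach is not made up. A row lasts 1/8 s, in which the tool goes at most 62.5 mm and 10.7 degrees, less where a joint would pass 70% of its speed; a pose out of reach is approached as far as the arm can. A call is refused whole if a number of a shift passes 0.0625 or a number of a turn 10.7, either way. A call with a gripper value outside its range is refused whole. "jaw" is the gripper's target within -1 to 1 (fully open at 1, half-way at 0, shut at -1), set as the call begins (left out, the last holds). The fingers move at their own pace and stop on an object; "newtons" is the grip in N (left out, the last holds). Time passes only in rows, so rows that do not move let the fingers close. It gives the time, the measured TCP pose, the force and the opening at its end, in the units of the state.
- env.observe(): the state, without advancing time (a new reading comes with each control period).
- env.grab_frame(name): name is "side" or "top"; returns the picture (400x640x3 uint8, red, green, blue); there is no depth.
- env.camera_info(name): a dict with "fov_y" (degrees; the focal length in pixels is half the picture's height over the tangent of half this angle, whatever the lens; pixels are square), "cx", "cy" (the principal point, pixels), "cam_to_world" (4x4, takes a point from camera to world coordinates). Camera axes: x right, y up, looking along -z (the intrinsics and any distortion apply to the point x, -y, -z); pixel columns grow to the right and rows downward; lengths in m; the calibration is good to about 2 mm. A picture is of the moment at which its call begins. camera_info takes no time and is no camera call.
- env.finish_job(): hands the job in, once; it reports no verdict.
The state is a dict: "t": time; "joint_pos": joint angles; "dq": joint speeds; "joint_efforts": joint torques, N m; "ee_pos": TCP position; "orientation": TCP orientation; "ft_force": force on the tool from outside, world axes, zero at the start; "moment": the same for the moment, N m; "finger_gap": finger opening in m.
Only numpy, scipy, OpenCV 4.12 (cv2) and the standard library are available. Lean on these libraries where they do the work, as an engineer would, in place of code of your own. Each camera call takes 0.05 s, during which the arm holds its last target.

## Working session

There is one attempt and no reset: what is moved stays moved. The work goes in short steps, Python scripts to look and compute and a tool call to move; the robot and the scene stay as the last step left them, time stands still between calls to the robot, and variables do not carry over. Pictures are saved under pics/ and viewed, and the job is handed in when it is done.

Besides the shell and the picture viewer there is one more tool, called after "Emit:" by a JSON object that holds its "name" and its "arguments". jog_arm: Moves the arm, as the interface text tells. Its arguments: {"type":"object","properties":{"increments":{"type":"array","items":{"type":"array","items":{"type":"number"}}},"jaw":{"type":"number"},"newtons":{"type":"number"}},"required":["increments"]}

```bash
ls; mkdir -p pics; python3 - <<'E'
from bench import env
import cv2
print(env.observe())
for n in("side","top"):
    f=env.grab_frame(n); cv2.imwrite(f"pics/{n}0.png",f[:,:,::-1]); print(n,env.camera_info(n))
E
```

```text
pics
{'t': 0.0, 'joint_pos': array([-1.17751729,  0.6158852 , -0.01260242,  1.42486799,  0.00810369,
        1.10340564, -0.0404509 ]), 'dq': array([ 1.93665201e-03, -3.84516168e-04, -7.57810416e-05,  1.52289988e-04,
        3.85013541e-04, -1.07855392e-04, -4.55874640e-04]), 'joint_efforts': array([-2.44846578e-04, -4.58937550e+01,  2.09200568e-01, -1.65740061e+01,
       -6.10050140e-02,  2.05828896e-02,  2.49736486e-04]), 'ee_pos': array([0.26461556, 0.59290317, 0.23951347]), 'orientation': array([-0.65444779, -3.07217899,  0.00387932]), 'ft_force': array([-0.3382837 , -0.35008572,  0.37676007]), 'moment': array([-0.03460803, -0.01037178, -0.000665  ]), 'finger_gap': 0.09289865539820656}
side {'fov_y': 55.90143408290298, 'cx': 326.0889266903685, 'cy': 197.44576115169744, 'cam_to_world': array([[ 0.93527745,  0.2230369 , -0.27479198,  0.30116285],
       [-0.35378104,  0.61057678, -0.70854426, -0.54735694],
       [ 0.00975009,  0.75990167,  0.64996492,  0.65995559],
       [ 0.        ,  0.        ,  0.        ,  1.        ]])}
top {'fov_y': 47.75748396452284, 'cx': 314.02456418388977, 'cy': 197.0427296451288, 'cam_to_world': array([[-0.00823788,  0.99785204, -0.06498807,  0.4625371 ],
       [-0.99966978, -0.00663607,  0.02482519,  0.04602471],
       [ 0.02434061,  0.06517111,  0.9975772 ,  1.07343966],
       [ 0.        ,  0.        ,  0.        ,  1.        ]])}
```

View pics/side0.png

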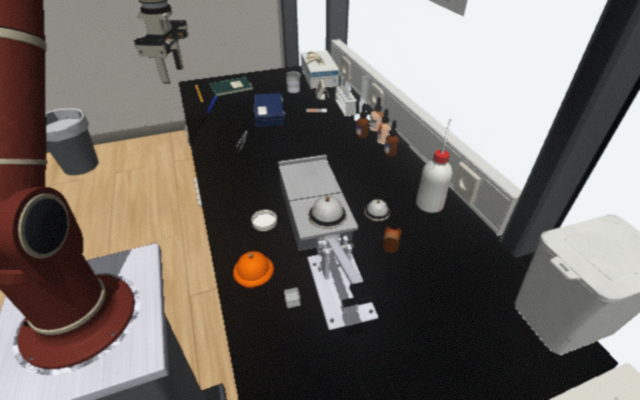

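View pics/top0.png

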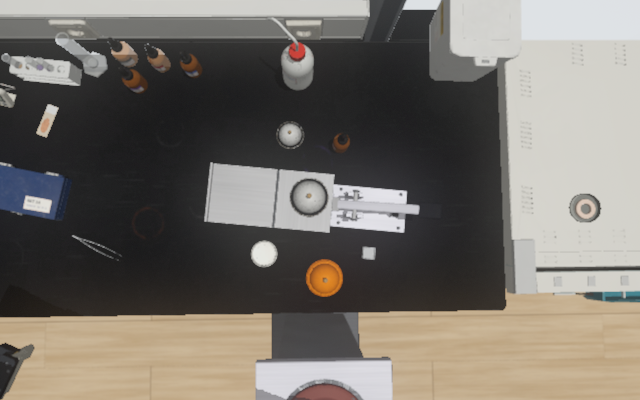

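Top view bell candidates: a silver one on the flap at (309,197), a smaller silver one on the bench at (290,134), and an orange one at (324,278). The one on the flap fits, being the larger silver bell. I'll confirm that in an enlarged crop.

```bash
cat > h.py <<'E'
import numpy as np, cv2
from bench import env
def cam(n):
    c=env.camera_info(n); f=200/np.tan(np.radians(c['fov_y']/2)); return c,f
def ray(n,u,v):
    c,f=cam(n); T=np.array(c['cam_to_world']); d=T[:3,:3]@np.array([(u-c['cx'])/f,-(v-c['cy'])/f,-1]); return T[:3,3],d
def atz(n,u,v,z):
    o,d=ray(n,u,v); return o+d*(z-o[2])/d[2]
def proj(n,P):
    c,f=cam(n); T=np.array(c['cam_to_world']); p=T[:3,:3].T@(np.asarray(P)-T[:3,3])
    return np.array([c['cx']+f*p[0]/-p[2], c['cy']-f*p[1]/-p[2]])
E
python3 - <<'E'
import cv2
f=cv2.imread('pics/top0.png')[150:245,195:450]; cv2.imwrite('pics/topc.png',cv2.resize(f,None,fx=3.1,fy=3.1,interpolation=cv2.INTER_CUBIC))
f=cv2.imread('pics/side0.png')[145:335,240:440]; cv2.imwrite('pics/sidec.png',cv2.resize(f,None,fx=3,fy=3,interpolation=cv2.INTER_CUBIC))
E
```

```text
(no output)
```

View pics/topc.png

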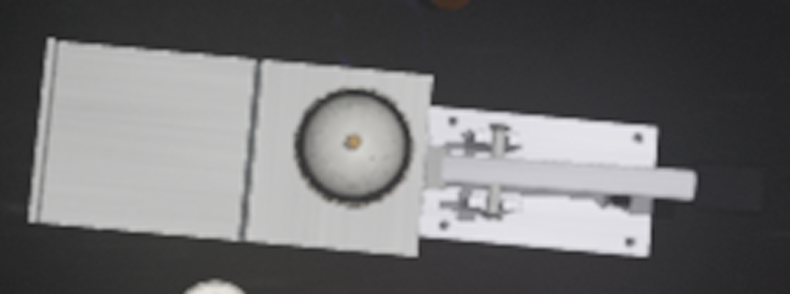

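View pics/sidec.png

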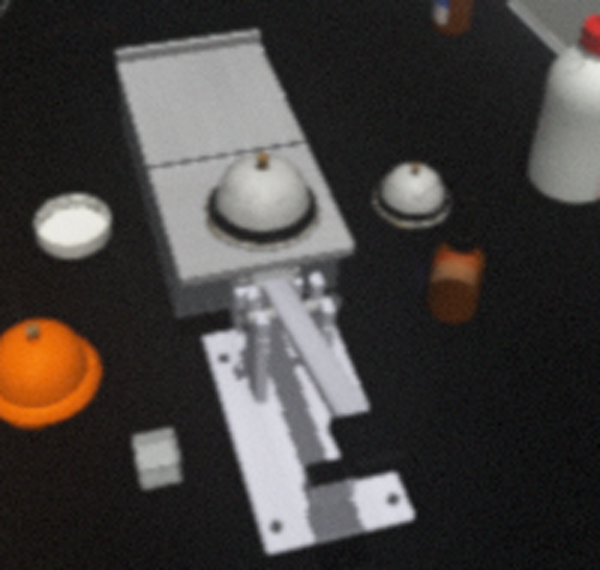

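The crop confirms it: the large silver bell stands on the flap, its plunger at crop (353,142). The smaller silver one stands on the bench. Next I'll fit the station's pose.

```bash
cat >> h.py <<'E'
def sta2w(p,P):
    c,s=np.cos(p[2]),np.sin(p[2]); P=np.asarray(P,float)
    return np.array([p[0]+c*P[0]-s*P[1],p[1]+s*P[0]+c*P[1],P[2]])
E
python3 - <<'E'
from h import *
from scipy.optimize import least_squares
T=lambda x,y:(195+x/3.1,150+y/3.1); S=lambda x,y:(240+x/3,145+y/3)
obs=[('top',T(433,75),(.065,.010,.0755)),('top',T(417,256),(-.065,.010,.0755)),
('top',T(260,60),(.065,.1355,.0755)),('top',T(243,240),(-.065,.1355,.0755)),
('side',S(354,247),(.065,.010,.0755)),('side',S(178,283),(-.065,.010,.0755)),
('side',S(305,143),(.065,.1355,.0755)),('side',S(148,165),(-.065,.1355,.0755))]
def r(p,o): return np.concatenate([proj(n,sta2w(p,P))-uv for n,uv,P in o])
for o in(obs,obs[:4],obs[4:]):
    s=least_squares(r,[.5,.0,0],args=(o,)); print(s.x,np.degrees(s.x[2]),np.round(s.fun,1))
s=least_squares(r,[.5,.0,0],args=(obs,)); p=s.x
print('p',list(np.round(p,4)))
def w2s(P):
    d=np.asarray(P[:2])-p[:2];c,s_=np.cos(p[2]),np.sin(p[2]); return np.round([c*d[0]+s_*d[1],-s_*d[0]+c*d[1]],4)
for n,uv,z in [('top',T(353,142),.1325),('side',S(263,158),.1325),('top',T(353,146),.0875)]:
    P=atz(n,*uv,z); print(n,'bell',P,w2s(P))
for P in [(0,.208,.075),(0,-.04,.092),(0,-.04-.165*np.cos(.349),.141),(0,.01,.0755)]: print(sta2w(p,P),[proj(n,sta2w(p,P)) for n in('top','side')])
for nm,uv,z in [('cover',(369,253),.025),('dropper',(341,138),.1),('cap',(264,254),.016),('smallbell',(290,132),.03),('orange',(325,280),.06),('lever end',T(695,184),.12)]:
    P=atz('top',*uv,z); print(nm,P,w2s(P))
E
```

```text
[ 0.51236221 -0.03049871 -0.10152445] -5.816922324361142 [ 0.9  0.1  0.7  0.   0.4 -0.5  0.1 -0.1 -0.3 -0.3  0.1 -1.5 -0.4 -1.1
 -0.8  0.2]
[ 0.51240673 -0.02931953 -0.09701203] -5.558379800356638 [ 0.2  0.   0.3  0.1 -0.2 -0.3 -0.3  0.2]
[ 0.51177215 -0.03283389 -0.10835603] -6.2083432425659115 [ 0.   0.6  0.2 -0.8  0.2 -0.4 -0.4  0.7]
p [np.float64(0.5124), np.float64(-0.0305), np.float64(-0.1015)]
top bell [0.5264933  0.03334926 0.1325    ] [0.0076 0.065 ]
side bell [0.52709065 0.02578774 0.1325    ] [0.0089 0.0575]
top bell [0.52672356 0.03276426 0.0875    ] [0.0079 0.0644]
[0.53344304 0.17643026 0.075     ] [array([243.70291498, 194.85999424]), array([308.55199621, 178.05471438])]
[ 0.5083082  -0.07029274  0.092     ] [array([356.23038584, 205.07758561]), array([335.67101469, 243.86769522])]
[ 0.49259356 -0.22454735  0.141     ] [array([433.1411229 , 210.98833407]), array([362.51059607, 291.61733389])]
[ 0.51337571 -0.0205502   0.0755    ] [array([332.91957687, 203.30392251]), array([329.06417591, 232.34953288])]
cover [ 0.40020879 -0.10627112  0.025     ] [-0.1039 -0.0867]
dropper [ 0.65464637 -0.03813273  0.1       ] [0.1423 0.0068]
cap [0.39972698 0.13693622 0.016     ] [-0.129   0.1552]
smallbell [0.68302478 0.0748972  0.03      ] [0.1591 0.1221]
orange [ 0.34356882 -0.00208076  0.06      ] [-0.1708  0.0112]
lever end [ 0.49696036 -0.20090805  0.12      ] [ 0.0019 -0.1711]
```

```bash
cat >> h.py <<'E'
from scipy.spatial.transform import Rotation as R
STA=[.5124,-.0302,-.1000]
def goalR():
    yaw=STA[2]; xs=np.array([np.cos(yaw),np.sin(yaw),0]); ys=np.array([-np.sin(yaw),np.cos(yaw),0])
    return R.from_matrix(np.column_stack([ys,xs,[0,0,-1]]))
def plan(target,N=1):
    "target: TCP in station frame"
    o=env.observe(); p=np.array(o['ee_pos']); q=R.from_rotvec(o['orientation']); g=sta2w(STA,target)
    rv=(q.inv()*goalR()).as_rotvec()
    for i in range(N):
        qi=q*R.from_rotvec(rv*i/N); print(np.round(qi.inv().apply((g-p)/N),4),np.round(np.degrees(rv/N),2))
def st():
    o=env.observe(); d=np.array(o['ee_pos'])-[STA[0],STA[1],0]; c,s=np.cos(STA[2]),np.sin(STA[2])
    print('t',round(o['t'],2),'tcp station mm',np.round(1e3*np.array([c*d[0]+s*d[1],-s*d[0]+c*d[1],d[2]]),1),'F',np.round(o['ft_force'],1),'gap',o['finger_gap'],'roterr',np.round(np.degrees((R.from_rotvec(o['orientation']).inv()*goalR()).as_rotvec()),2))
E
python3 -c "
from h import *
st(); plan((.008,-.003,.22),12)"
```

```text
t 0.1 tcp station mm [-308.7  595.3  239.6] F [-0.5  0.2  0.2] gap 0.09309626473658382 roterr [-0.11  0.08 71.68]
[-0.0407 -0.039   0.0017] [-0.01  0.01  5.97]
[-0.0446 -0.0346  0.0017] [-0.01  0.01  5.97]
[-0.0479 -0.0298  0.0017] [-0.01  0.01  5.97]
[-0.0508 -0.0246  0.0017] [-0.01  0.01  5.97]
[-0.053  -0.0192  0.0017] [-0.01  0.01  5.97]
[-0.0548 -0.0136  0.0017] [-0.01  0.01  5.97]
[-0.0559 -0.0078  0.0017] [-0.01  0.01  5.97]
[-0.0564 -0.0019  0.0017] [-0.01  0.01  5.97]
[-0.0563  0.0039  0.0017] [-0.01  0.01  5.97]
[-0.0556  0.0098  0.0016] [-0.01  0.01  5.97]
[-0.0542  0.0155  0.0016] [-0.01  0.01  5.97]
[-0.0523  0.0211  0.0016] [-0.01  0.01  5.97]
```

Emit:
{"name": "jog_arm", "arguments": {"increments": [[-0.041,-0.039,0,0,0,6],[-0.045,-0.035,0,0,0,6],[-0.048,-0.03,0,0,0,6],[-0.051,-0.025,0,0,0,6],[-0.053,-0.019,0,0,0,6],[-0.055,-0.014,0,0,0,6],[-0.056,-0.008,0,0,0,6],[-0.056,-0.002,0,0,0,6],[-0.056,0.004,0,0,0,6],[-0.056,0.01,0,0,0,6],[-0.054,0.015,0,0,0,6],[-0.052,0.021,0,0,0,6],[0,0,0,0,0,0]], "jaw": 0, "newtons": 20}}

```text
t: 1.72
ee_pos: [0.512, -0.06, 0.2358]
orientation: [2.376, 2.054, -0.012]
ft_force: [-0.3, -0.3, -0.0]
finger_gap: 0.0468
```

```bash
python3 -c "
from h import *
st(); plan((.008,-.003,.22),1); plan((.008,-.003,.14),1)"
```

```text
t 1.73 tcp station mm [  2.5 -29.7 235.8] F [-0.3 -0.3 -0. ] gap 0.04676048693874593 roterr [-0.26  0.35 -2.58]
[0.027  0.0043 0.0156] [-0.26  0.35 -2.58]
[0.0275 0.0047 0.0956] [-0.26  0.35 -2.58]
```

Emit:
{"name": "jog_arm", "arguments": {"increments": [[0.026,0.005,0.03,0,0.3,-2.6],[0,0,0.03,0,0,0],[0,0,0.03,0,0,0],[0,0,0,0,0,0]]}}

```text
t: 2.22
ee_pos: [0.5195, -0.0302, 0.1427]
orientation: [-2.317, -2.111, 0.004]
ft_force: [-0.2, -0.0, 0.1]
finger_gap: 0.0468
```

```bash
python3 -c "
from h import *
st(); plan((.008,-.003,.1035),1)
a=env.grab_frame('side')[:,:,::-1]; cv2.imwrite('pics/s1.png',cv2.resize(a[130:300,230:430],None,fx=3,fy=3,interpolation=cv2.INTER_CUBIC))
print(proj('side',sta2w(STA,(.008,-.003,.115))))
"
```

```text
t 2.23 tcp station mm [  7.1   0.7 142.7] F [-0.2 -0.   0.1] gap 0.046787207912201256 roterr [-0.4  -0.17  0.42]
[-0.0038  0.0012  0.0392] [-0.4  -0.17  0.42]
[334.70915474 222.55640908]
```

View pics/s1.png

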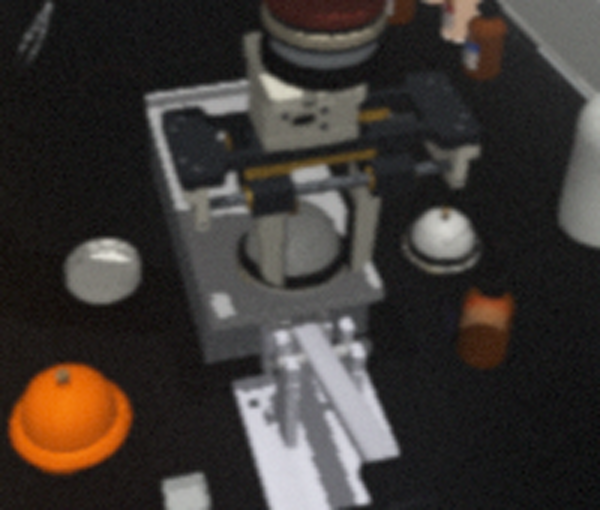

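The fingers straddle the bell's centreline. Their tips, at crop (273,283) and (365,268), stand over the lip just ahead of the foot and fit the predicted spot to within 2 px. I'll lower them to foot height.

Emit:
{"name": "jog_arm", "arguments": {"increments": [[-0.004,0.001,0.02,0,0,0.4],[0,0,0.018,0,0,0],[0,0,0,0,0,0]]}}

```text
t: 2.65
ee_pos: [0.5243, -0.0332, 0.1097]
orientation: [2.326, 2.111, 0.01]
ft_force: [0.3, -0.2, 0.0]
finger_gap: 0.0464
```

```bash
python3 -c "
from h import *
st(); plan((.008,.010,.1035),1)
a=env.grab_frame('side')[:,:,::-1]; cv2.imwrite('pics/s2.png',cv2.resize(a[130:300,230:430],None,fx=3,fy=3,interpolation=cv2.INTER_CUBIC))
"
```

```text
t 2.65 tcp station mm [ 12.2  -1.8 109.7] F [ 0.3 -0.2  0. ] gap 0.046381810856695106 roterr [ 0.27 -0.26  0.16]
[ 0.0118 -0.0042  0.0062] [ 0.27 -0.26  0.16]
```

View pics/s2.png

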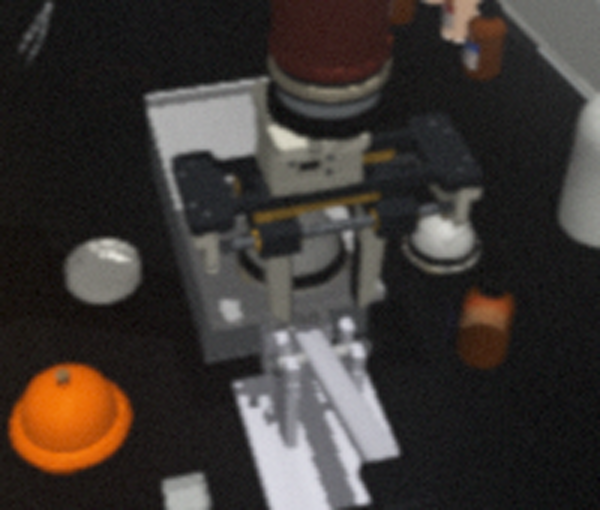

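Emit:
{"name": "jog_arm", "arguments": {"increments": [[0.004,-0.004,0.006,0,0,0],[0,0,0,0,0,0]]}}

```text
t: 2.95
ee_pos: [0.5224, -0.0284, 0.1062]
orientation: [2.323, 2.109, 0.017]
ft_force: [-0.4, -0.5, 0.5]
finger_gap: 0.0466
```

```bash
python3 -c "
from h import *
st()"
```

```text
t 2.95 tcp station mm [  9.8   2.8 106.2] F [-0.4 -0.5  0.5] gap 0.046604263285201994 roterr [ 0.6  -0.3   0.19]
```

Emit:
{"name": "jog_arm", "arguments": {"increments": [[0,0,0,0,0,0],[0,0,0,0,0,0]]}}

```text
t: 3.2
ee_pos: [0.5229, -0.0284, 0.107]
orientation: [2.322, 2.108, 0.019]
ft_force: [0.0, 0.4, 1.1]
finger_gap: 0.0466
```

```bash
python3 -c "
from h import *
st()"
```

```text
t 3.2 tcp station mm [ 10.3   2.9 107. ] F [0.  0.4 1.1] gap 0.04662892456843322 roterr [ 0.68 -0.31  0.2 ]
```

Emit:
{"name": "jog_arm", "arguments": {"increments": [[0,-0.001,0.004,0.6,0,0],[0,0,0,0,0,0]]}}

```text
t: 3.45
ee_pos: [0.522, -0.0284, 0.1028]
orientation: [-2.324, -2.11, -0.007]
ft_force: [0.6, 0.1, -0.1]
finger_gap: 0.0464
```

```bash
python3 -c "
from h import *
st()"
```

```text
t 3.45 tcp station mm [  9.4   2.8 102.8] F [ 0.6  0.1 -0.1] gap 0.04635526355599465 roterr [ 0.05 -0.3   0.2 ]
```

Emit:
{"name": "jog_arm", "arguments": {"increments": [[0.008,0,0,0,0,0],[0.01,0,0,0,0,0],[0.01,0,0,0,0,0],[0.01,0,0,0,0,0],[0.01,0,0,0,0,0]]}}

```text
t: 4.08
ee_pos: [0.5268, 0.0208, 0.1028]
orientation: [-2.327, -2.109, -0.004]
ft_force: [0.8, -0.8, -1.0]
finger_gap: 0.0467
```

```bash
python3 -c "
from h import *
st()
a=env.grab_frame('side')[:,:,::-1]; cv2.imwrite('pics/s3.png',cv2.resize(a[130:300,230:430],None,fx=3,fy=3,interpolation=cv2.INTER_CUBIC))
"
```

```text
t 4.08 tcp station mm [  9.2  52.2 102.8] F [ 0.8 -0.8 -1. ] gap 0.04668518526934976 roterr [ 0.05 -0.18  0.11]
```

View pics/s3.png

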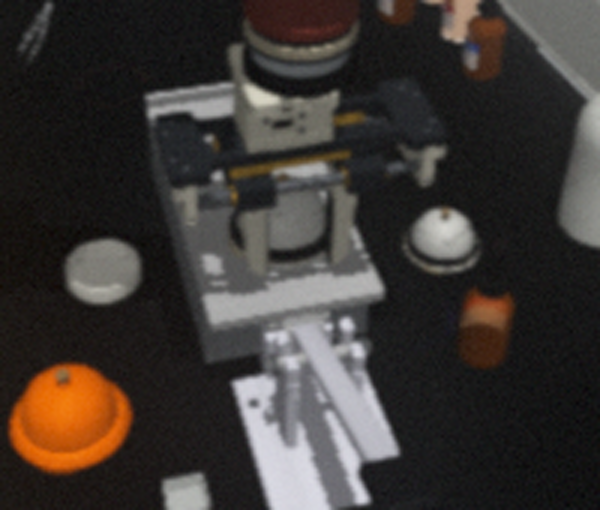

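The bell is sliding upright between the fingertips; its foot, near crop (290,255), is clear of the lip. I'll keep pushing.

Emit:
{"name": "jog_arm", "arguments": {"increments": [[0.011,0,0,0,0,0],[0.011,0,0,0,0,0],[0.011,0,0,0,0,0],[0.011,0,0,0,0,0],[0.011,0,0,0,0,0]]}}

```text
t: 4.75
ee_pos: [0.5322, 0.0809, 0.1029]
orientation: [-2.324, -2.11, -0.005]
ft_force: [-0.9, -1.6, -0.3]
finger_gap: 0.0464
```

```bash
python3 -c "
from h import *
st(); plan((.008,.165,.103))"
```

```text
t 4.75 tcp station mm [  8.6 112.5 102.9] F [-0.9 -1.6 -0.3] gap 0.04639167663101635 roterr [ 0.   -0.24  0.21]
[ 0.0525 -0.0004  0.0001] [ 0.   -0.24  0.21]
```

Emit:
{"name": "jog_arm", "arguments": {"increments": [[0.01,0,0,0,0,0],[0.01,0,0,0,0,0],[0.01,0,0,0,0,0],[0.009,0,0,0,0,0],[0.006,0,0,0,0,0],[0.003,0,0,0,0,0],[0,0,0,0,0,0]]}}

```text
t: 5.62
ee_pos: [0.5371, 0.1323, 0.1032]
orientation: [-2.323, -2.111, -0.005]
ft_force: [-0.2, -0.5, 0.9]
finger_gap: 0.0467
```

```bash
python3 -c "
from h import *
st(); 
a=env.grab_frame('side')[:,:,::-1]; cv2.imwrite('pics/s4.png',cv2.resize(a[130:300,230:430],None,fx=3,fy=3,interpolation=cv2.INTER_CUBIC))
"
```

```text
t 5.62 tcp station mm [  8.4 164.2 103.2] F [-0.2 -0.5  0.9] gap 0.046663059645905454 roterr [ 0.02 -0.22  0.25]
```

View pics/s4.png

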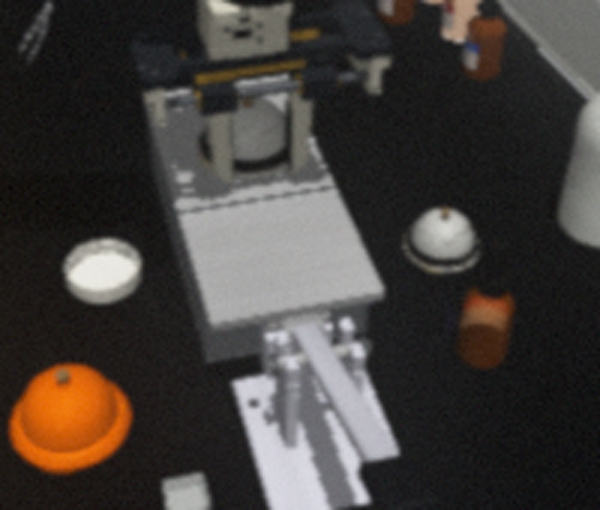

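The bell stands past the hinge line, which runs crop (180,210) to (330,185). I'll back off, rise and look.

Emit:
{"name": "jog_arm", "arguments": {"increments": [[-0.02,0,0,0,0,0],[-0.015,0,-0.03,0,0,0],[-0.01,0,-0.05,0,0,0],[-0.06,0,-0.05,0,0,0],[-0.06,0,0,0,0,0],[-0.06,0,0,0,0,0],[-0.06,0,0,0,0,0],[-0.04,0,0,0,0,0],[0,0,0,0,0,0]]}}

```text
t: 6.8
ee_pos: [0.5026, -0.1966, 0.2251]
orientation: [-2.334, -2.102, -0.009]
ft_force: [-0.1, 0.4, -0.7]
finger_gap: 0.0466
```

```bash
python3 -c "
from h import *
st(); plan((0,-.197,.20))
a=env.grab_frame('top')[:,:,::-1]; cv2.imwrite('pics/t5.png',cv2.resize(a[120:270,190:460],None,fx=2.9,fy=2.9,interpolation=cv2.INTER_CUBIC))
a=env.grab_frame('side')[:,:,::-1]; cv2.imwrite('pics/s5.png',cv2.resize(a[130:330,230:430],None,fx=3,fy=3,interpolation=cv2.INTER_CUBIC))
"
```

```text
t 6.8 tcp station mm [   6.9 -166.5  225.1] F [-0.1  0.4 -0.7] gap 0.04657945636410559 roterr [ 0.19 -0.27 -0.27]
[-0.0306 -0.0068  0.0249] [ 0.19 -0.27 -0.27]
```

View pics/t5.png

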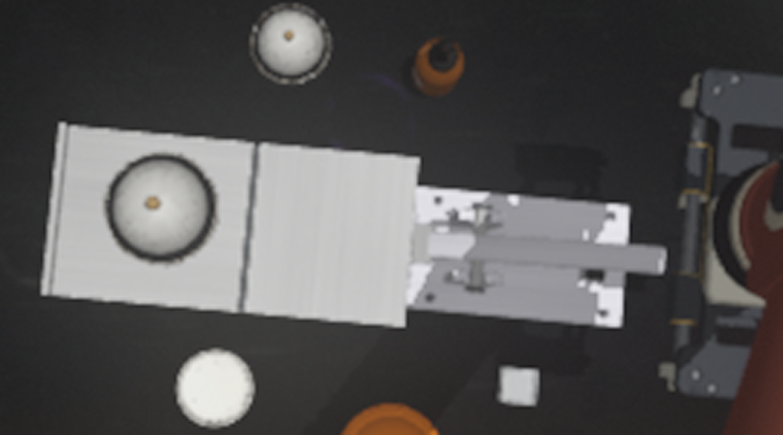

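View pics/s5.png

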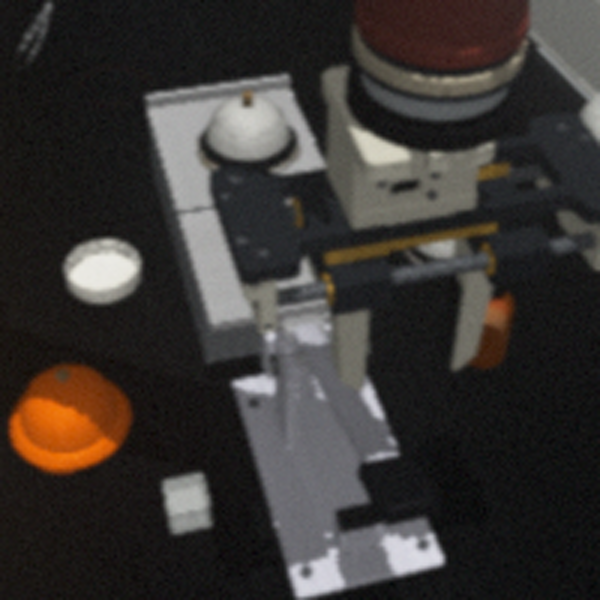

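The bell stands upright, its whole foot on the shelf with about 25 mm between it and the hinge. The paddle is at side-view pixel (363,292), as predicted. Next I'll shut the jaws and go over the paddle.

Emit:
{"name": "jog_arm", "arguments": {"increments": [[-0.03,-0.007,0.01,0,0,0],[0,0,0.02,0,0,0],[0,0,0.015,0,0,0],[0,0,0,0,0,0],[0,0,0,0,0,0]], "jaw": -1}}

```text
t: 7.52
ee_pos: [0.4967, -0.2129, 0.1781]
orientation: [-2.308, -2.122, -0.021]
ft_force: [0.9, 0.4, 0.4]
finger_gap: 0.002
```

```bash
python3 -c "
from h import *
st(); plan((0,-.197,.165))
a=env.grab_frame('side')[:,:,::-1]; cv2.imwrite('pics/s6.png',cv2.resize(a[180:340,270:430],None,fx=3.5,fy=3.5,interpolation=cv2.INTER_CUBIC))
"
```

```text
t 7.53 tcp station mm [   2.6 -183.3  178.1] F [0.9 0.4 0.4] gap 0.0019781895633245845 roterr [ 0.23 -0.82  0.91]
[-0.0138 -0.0029  0.0128] [ 0.23 -0.82  0.91]
```

View pics/s6.png

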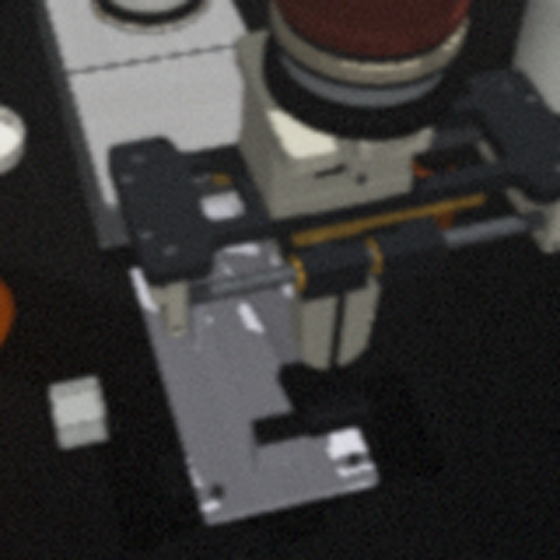

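Emit:
{"name": "jog_arm", "arguments": {"increments": [[-0.013,-0.003,0,0.2,-0.8,0.9],[0,0,0.01,0,0,0],[-0.001,0,0.012,0,0,0],[-0.001,0,0.012,0,0,0],[0,0,0,0,0,0]]}}

```text
t: 8.2
ee_pos: [0.4936, -0.2312, 0.1437]
orientation: [2.326, 2.1, 0.001]
ft_force: [0.4, 0.2, 3.1]
finger_gap: 0.0003
```

```bash
python3 -c "
from h import *
st()
a=env.grab_frame('side')[:,:,::-1]; cv2.imwrite('pics/s7.png',cv2.resize(a[180:340,270:430],None,fx=3.5,fy=3.5,interpolation=cv2.INTER_CUBIC))
"
```

```text
t 8.2 tcp station mm [   1.4 -201.9  143.7] F [0.4 0.2 3.1] gap 0.00034677852623286306 roterr [ 0.33  0.27 -0.12]
```

View pics/s7.png

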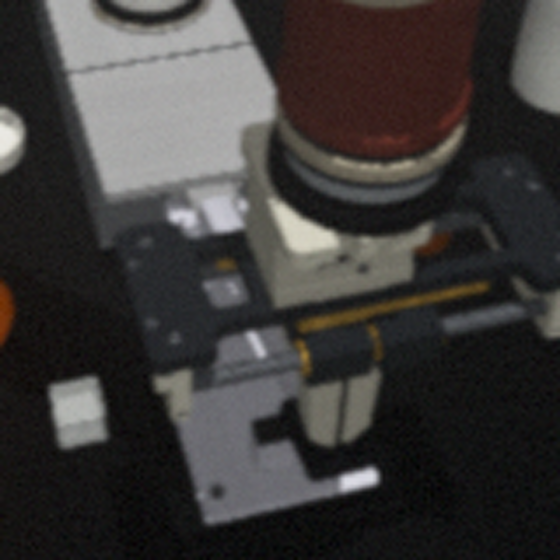

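The tips are on the paddle with 3 N and the lever is moving down. I'll keep pressing along the arc.

Emit:
{"name": "jog_arm", "arguments": {"increments": [[-0.001,-0.001,0.012,0,0,0],[-0.001,0,0.012,0,0,0],[0,0,0.012,0,0,0],[0,0,0.012,0,0,0],[0.001,0,0.01,0,0,0],[0,0,0,0,0,0]]}}

```text
t: 9.0
ee_pos: [0.4932, -0.2345, 0.0827]
orientation: [2.325, 2.097, -0.0]
ft_force: [0.2, -2.3, 2.7]
finger_gap: 0.0004
```

```bash
python3 -c "
from h import *
st()
a=env.grab_frame('side')[:,:,::-1]; cv2.imwrite('pics/s8.png',cv2.resize(a[130:340,240:440],None,fx=2.8,fy=2.8,interpolation=cv2.INTER_CUBIC))
"
```

```text
t 9.0 tcp station mm [   1.3 -205.1   82.7] F [ 0.2 -2.3  2.7] gap 0.00040302396092232226 roterr [ 0.45  0.43 -0.19]
```

View pics/s8.png

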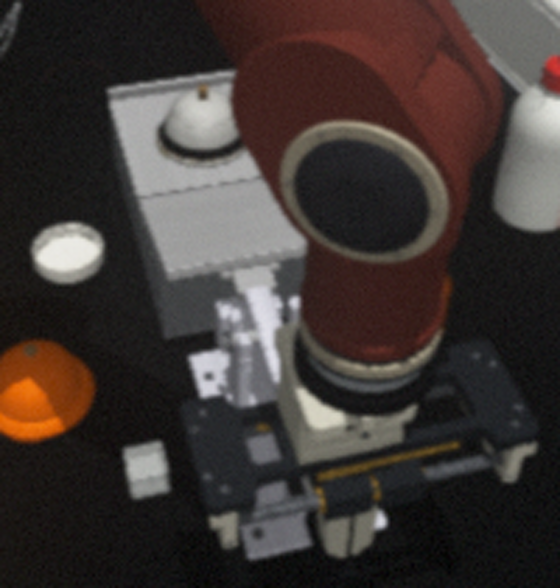

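Emit:
{"name": "jog_arm", "arguments": {"increments": [[0.001,-0.001,0.01,0,0,0],[0.002,0,0.01,0,0,0],[0.002,0,0.006,0,0,0],[0,0,0,0,0,0]]}}

```text
t: 9.55
ee_pos: [0.4936, -0.229, 0.0558]
orientation: [2.324, 2.096, 0.002]
ft_force: [0.6, -2.3, 1.9]
finger_gap: 0.0005
```

```bash
python3 -c "
from h import *
st()
a=env.grab_frame('side')[:,:,::-1]; cv2.imwrite('pics/s9.png',cv2.resize(a[130:340,240:440],None,fx=2.8,fy=2.8,interpolation=cv2.INTER_CUBIC))
for ang in (.2,.24,.28,.315):
    # hinge axis taken at y=.135,z=.0705
    for x in(-.065,.065): print(ang,x,np.round((proj('side',sta2w(STA,(x,.135-.125*np.cos(ang)+.005*np.sin(ang),.0705+.125*np.sin(ang)+.005*np.cos(ang))))-[240,130])*2.8))
"
```

```text
t 9.55 tcp station mm [   1.2 -199.7   55.8] F [ 0.6 -2.3  1.9] gap 0.0004748460741851063 roterr [ 0.56  0.42 -0.16]
0.2 -0.065 [164. 275.]
0.2 0.065 [330. 245.]
0.24 -0.065 [164. 270.]
0.24 0.065 [330. 240.]
0.28 -0.065 [163. 264.]
0.28 0.065 [330. 234.]
0.315 -0.065 [162. 258.]
0.315 0.065 [329. 229.]
```

View pics/s9.png

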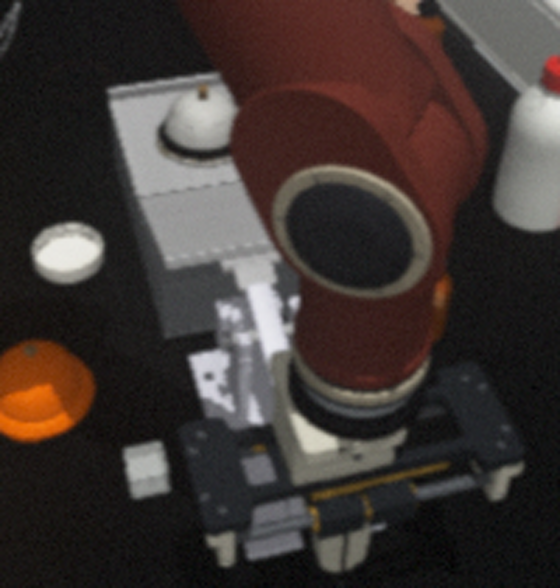

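Emit:
{"name": "jog_arm", "arguments": {"increments": [[0.001,0,0.004,0,0,0],[0,0,0.001,0,0,0],[0,0,0,0,0,0],[0,0,0,0,0,0]]}}

```text
t: 10.1
ee_pos: [0.4937, -0.229, 0.0555]
orientation: [2.324, 2.094, 0.005]
ft_force: [0.3, -1.3, 1.3]
finger_gap: 0.0003
```

```bash
python3 -c "
from h import *
st()
a=env.grab_frame('side')[:,:,::-1]; cv2.imwrite('pics/s10.png',cv2.resize(a[150:270,260:380],None,fx=5,fy=5,interpolation=cv2.INTER_CUBIC))
b=env.grab_frame('top')[:,:,::-1]; cv2.imwrite('pics/t10.png',cv2.resize(b[120:300,190:460],None,fx=2.9,fy=2.9,interpolation=cv2.INTER_CUBIC))
for ang in (.2,.24,.28,.315):
    print(ang,np.round((proj('side',sta2w(STA,(-.065,.135-.125*np.cos(ang)+.005*np.sin(ang),.0705+.125*np.sin(ang)+.005*np.cos(ang))))-[260,150])*5))
"
```

```text
t 10.1 tcp station mm [   1.3 -199.6   55.5] F [ 0.3 -1.3  1.3] gap 0.0002822230699469653 roterr [ 0.7   0.38 -0.23]
0.2 [193. 392.]
0.24 [192. 382.]
0.28 [191. 371.]
0.315 [190. 361.]
```

View pics/s10.png

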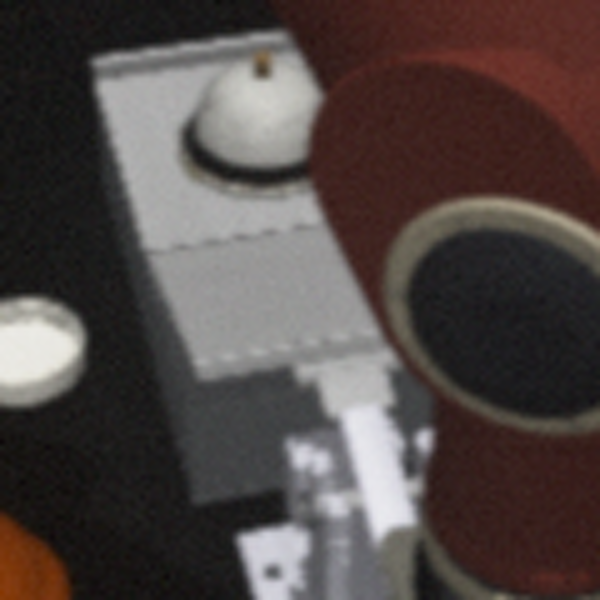

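View pics/t10.png

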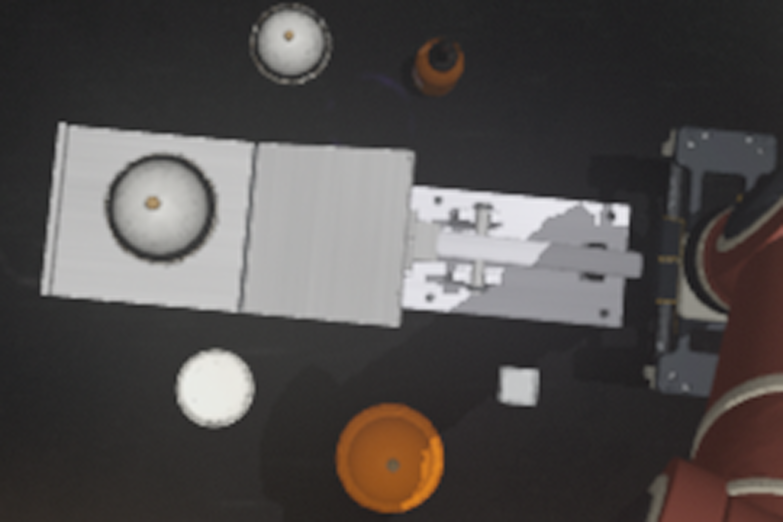

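Emit:
{"name": "jog_arm", "arguments": {"increments": [[0,0,0.006,0,0,0],[0,0,0.003,0,0,0],[0,0,0.003,0,0,0]]}}

```text
t: 10.58
ee_pos: [0.4939, -0.229, 0.0537]
orientation: [2.326, 2.094, 0.015]
ft_force: [-4.2, 0.6, 23.4]
finger_gap: 0.0007
```

```bash
python3 -c "
from h import *
st()
"
```

```text
t 10.57 tcp station mm [   1.5 -199.7   53.7] F [-4.2  0.6 23.4] gap 0.0006538677246685791 roterr [ 0.88  0.04 -0.26]
```

It is now firmly on the stop at 23 N. I'll ease off with a holding row or two and check that it stays.

Emit:
{"name": "jog_arm", "arguments": {"increments": [[0,0,0.001,0,0,0],[0,0,0.001,0,0,0],[0,0,0.001,0,0,0],[0,0,0.001,0,0,0]]}}

```text
t: 11.08
ee_pos: [0.4938, -0.2291, 0.0545]
orientation: [2.326, 2.094, 0.02]
ft_force: [-2.5, -1.4, 11.9]
finger_gap: 0.0005
```

```bash
python3 -c "
from h import *
st()
a=env.grab_frame('side')[:,:,::-1]; cv2.imwrite('pics/s11.png',cv2.resize(a[150:340,240:440],None,fx=3,fy=3,interpolation=cv2.INTER_CUBIC)); st()
"
```

```text
t 11.07 tcp station mm [   1.3 -199.8   54.5] F [-2.5 -1.4 11.9] gap 0.00045891799350313234 roterr [ 1.01 -0.09 -0.3 ]
t 11.12 tcp station mm [   1.3 -199.8   54.5] F [-2.   0.2 11. ] gap 0.0006077891264247365 roterr [ 1.01 -0.09 -0.3 ]
```

View pics/s11.png

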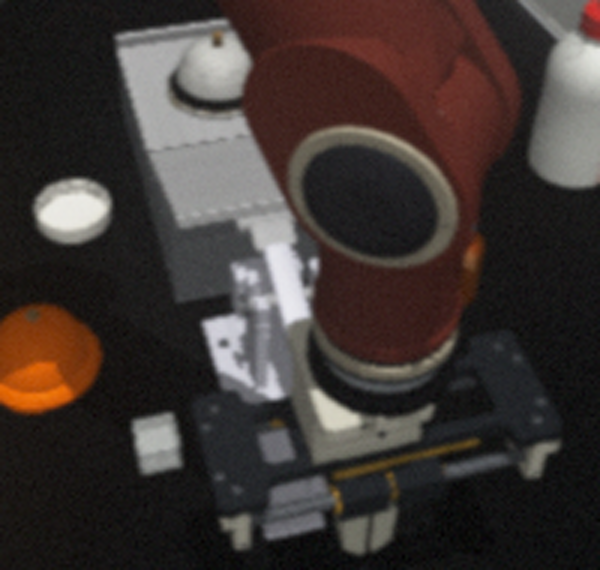

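The lever is held on its stop at about 11 N. The flap is open, with its lip at crop (178,222); the bell stands on the shelf at (212,80), and the small things are where they were. I'm handing in.

```bash
python3 -c "
from h import *
print(env.finish_job()); st()"
```

```text
the job is handed in; nothing more can be done
None
the job is handed in; nothing more can be done
```

I pushed the large silver bell upright over the hinge with the two open fingertips, then pressed the lever down with the jaws shut. I handed the job in at about 11 s, with the lever still held down.

**Last checks:**
- **Bell:** In the last pictures it is upright on the shelf, with about 25 mm between its foot and the hinge.
- **Flap:** From the pictures I estimated it open about 0.29 to 0.30 rad, above the 0.24 needed. I made that estimate just before pressing the last millimetre or two onto the stop.
- **Lever:** The force rose to 23 N when the lever met its stop, and I eased it to a steady 11 N or so. The lever was still in its saddle.
- **Small things:** None of the small things I could see had moved. In the last side view the arm hid part of the dropper bottle, but the top view half a second or so earlier showed it standing in place.

**Disagreements:** The two cameras' readings of the bell's starting position differed by about 7 mm along the flap, and their fits of the station by about 3 mm. Neither affected the outcome. `finish_job` gave no verdict, and I could not read the state after it.

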